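# Gauge-test the clamp screws and reject the one that binds

### The arm

A 6-joint arm with a two-finger parallel gripper is mounted at the origin on the work surface. World frame = base frame: x ahead of the robot, y to its left, z up, the work surface at z = 0. Lengths are in m, angles in rad, forces in N, time in s.
With the tool pointing down it reaches from about 0.25 to 0.775 m from the base axis. Payload 4 kg.
Tool frame: the origin (TCP) lies at the very end of the fingers, on their centre line; the grasp point (between the pads) lies 19 mm behind it (robot.tcp_to_grasp is the distance from the TCP to the grasp point, in m); z points along the fingers, y is the line along which they close (so a half turn about z gives the same grasp; the last joint's range is limited). The gripper opens to 94 mm and grips with 3 to 60 N. Pads are 16 mm wide; open, the fingers measure 119 mm over their backs; the gripper's body (75 mm by 177 mm) begins 78 mm behind the grasp point.
Start: joints at [1.025, 0.087, 1.371, -0, 1.684, -0.103], TCP at [0.236, 0.497, 0.206] pointing down, gripper open.
Joint ranges: [-3.1, 3.1], [-0.76, 2.03], [0.27, 2.55], [-1.08, 4.22], [0.17, 2.65], [-2.57, 2.57]. Speed limits (rad/s): [2.79, 2.79, 3.14, 3.14, 3.14, 3.14].

### API

Orientations are given as [roll, pitch, yaw] about the fixed x, y, z axes, in that order (R = Rz(yaw) Ry(pitch) Rx(roll)).
In Python, from bench import robot gives the robot as it stands.
- The arm moves only by the tool nudge_tcp, called after "Call:" by a JSON object that holds its "fn" and its "kwargs", one argument or row to a line. Schema: {"type":"object","properties":{"deltas":{"type":"array","items":{"type":"object","properties":{"aperture":{"type":"number"},"xyz":{"type":"array","items":{"type":"number"},"minItems":3,"maxItems":3},"rz":{"type":"number"}},"additionalProperties":false,"required":["aperture"]},"minItems":1,"maxItems":20},"only":{"type":"string"},"quiet":{"type":"boolean"},"lines":{"type":"string"}},"required":["deltas"],"additionalProperties":false}. deltas is a list of rows, 1 to 20 of them, each an object with the fields aperture (the finger opening in m), xyz (a list: dx, dy, dz in m), rz (a turn about the tool's z in rad); a field left out counts as zero (the opening has to be given); each row shifts and turns the commanded pose from where the row before left it, along the tool's axes as they then stand; what a row does not reach is not made up. A row lasts 1/12 s, in which the tool goes at most 0.0417 m and 0.125 rad, less where a joint would pass 70% of its speed; a pose out of reach is approached as far as the arm can. The fingers move at their own pace and stop on an object; the grip force is fixed at half the most. Time passes only in rows, so rows that do not move let the fingers close. The tool returns the time, the measured TCP pose, the force, the opening and the grip force at its end. only (a regular expression) keeps the lines of the reply that match it, lines (a string "A,B") keeps lines A to B, and quiet returns only ok. Input that does not fit is refused with a message, and nothing moves.
- robot.get_obs(): the state, without advancing time (a new reading comes with each control period).
- robot.snapshot(name): name is "scene" or "top" or "wrist"; returns a dict with "color" (420x560x3 uint8, blue, green, red), "fx", "fy", "cx", "cy" (pixels), "extrinsics" (4x4, takes a point from world to camera coordinates). Camera axes: x right, y down, z forward; pixel columns grow to the right and rows downward; lengths in m; the calibration is good to about 2 mm. A picture is of the moment at which its call begins. There is no depth.
- robot.close_job(): hands the job in; it is judged then, once.
The state is a dict: "time": time; "joint_positions": joint angles; "qvel": joint speeds; "joint_torque": joint torques, N m; "tool_pos": TCP position; "ee_rot": TCP orientation; "wrist_force": force on the tool from outside, world axes, zero at the start; "wrist_torque": the same for the moment, N m; "width": finger opening in m; "finger_force": force on a finger pad.
Only numpy, scipy, OpenCV 4.12 (cv2) and the standard library are available. Lean on these libraries where they do the work, as an engineer would, in place of code of your own. Each camera call takes 0.05 s, during which the arm holds its last target. There are 200 camera calls.

### The job

Three pole-clamp screws stand in the gauge nuts of the rack on the counter: turn each one clockwise by its cross-bar. Those that turn freely stay in their nuts, run right down to the stop; the one that binds almost at once is lifted out and put into the empty clear bin. Touch only one screw at a time, do not let the screws knock against each other, and leave everything else on the counter where it is.

Things in the scene. Friction and masses are not known exactly. Their poses are not given: they have to be found in the camera images.
- screw_1: Steel clamp screw, 108 mm long, 400 g: threaded rod 23 mm thick, flat aluminium cross-bar on top. Origin: centre of its lower tip; z up the rod; x along the bar. Bar 64 mm long (x), 12 thick (y), 22 tall, at z 86 to 108 mm: grip it across its thickness at z = 97 mm. At the start it stands upright and loose in gauge nut 1, its tip 50 mm below the nut's mouth. The three look alike.
- nut_1_mouth (a point): Centre of the top face of gauge nut 1, a brass hexagon nut 42 mm across, fixed on a round steel stand 84 mm above the counter. The nuts stand 95 mm apart in a row on the rack; z up. A screw that binds can be lifted straight up out of its nut; the thread of a free one has caught, so it cannot.
- turn_1 (a joint): How far screw 1 has run clockwise (from above) into its nut, rad: 0 at the start, 1.2 at the stop. It lags the cross-bar by a slack of about 0.1 rad. A free screw turns against about 0.06 N m and sinks 2 mm per rad down to the stop; a binding one stops hard within about 0.2 rad and springs back when let go.
- screw_2: Steel clamp screw, 108 mm long, 400 g: threaded rod 23 mm thick, flat aluminium cross-bar on top. Origin: centre of its lower tip; z up the rod; x along the bar. Bar 64 mm long (x), 12 thick (y), 22 tall, at z 86 to 108 mm: grip it across its thickness at z = 97 mm. At the start it stands upright and loose in gauge nut 2, its tip 50 mm below the nut's mouth. The three look alike.
- nut_2_mouth (a point): Centre of the top face of gauge nut 2, a brass hexagon nut 42 mm across, fixed on a round steel stand 84 mm above the counter. The nuts stand 95 mm apart in a row on the rack; z up. A screw that binds can be lifted straight up out of its nut; the thread of a free one has caught, so it cannot.
- turn_2 (a joint): How far screw 2 has run clockwise (from above) into its nut, rad: 0 at the start, 1.2 at the stop. It lags the cross-bar by a slack of about 0.1 rad. A free screw turns against about 0.06 N m and sinks 2 mm per rad down to the stop; a binding one stops hard within about 0.2 rad and springs back when let go.
- screw_3: Steel clamp screw, 108 mm long, 400 g: threaded rod 23 mm thick, flat aluminium cross-bar on top. Origin: centre of its lower tip; z up the rod; x along the bar. Bar 64 mm long (x), 12 thick (y), 22 tall, at z 86 to 108 mm: grip it across its thickness at z = 97 mm. At the start it stands upright and loose in gauge nut 3, its tip 50 mm below the nut's mouth. The three look alike.
- nut_3_mouth (a point): Centre of the top face of gauge nut 3, a brass hexagon nut 42 mm across, fixed on a round steel stand 84 mm above the counter. The nuts stand 95 mm apart in a row on the rack; z up. A screw that binds can be lifted straight up out of its nut; the thread of a free one has caught, so it cannot.
- turn_3 (a joint): How far screw 3 has run clockwise (from above) into its nut, rad: 0 at the start, 1.2 at the stop. It lags the cross-bar by a slack of about 0.1 rad. A free screw turns against about 0.06 N m and sinks 2 mm per rad down to the stop; a binding one stops hard within about 0.2 rad and springs back when let go.
- rack: Grey plate, 90 x 310 x 20 mm, fixed to the counter, that carries the three gauge nuts in a row along its y. Origin: centre of its underside.
- reject_bin: Empty clear plastic bin, open at the top, 115 x 115 mm and 80 mm tall, walls and floor 4 mm. Origin: centre of its underside, z up. Loose, 0.6 kg.
- stock_bin: Another clear plastic bin of the same size that holds two vials; bystander. Origin: centre of its underside.
- vial_1: Glass bottle, 38 mm wide, 85 mm tall, in the stock bin; bystander. Origin: its underside.
- vial_2: Amber jar, 42 mm wide, 75 mm tall, in the stock bin; bystander. Origin: its underside.
- bowl: Steel bowl, 120 mm wide, 45 mm tall; bystander. Origin: its underside.
- jar: White plastic jar, 70 mm wide, 100 mm tall; bystander. Origin: its underside.
- clamp: U-shaped aluminium pole clamp lying flat, 100 x 100 x 30 mm; bystander. Origin: under the middle of its cross-piece.
- wrench: Steel wrench lying flat, 150 mm long; bystander. Origin: its underside.

How it is judged:
By the outcome, as a careful person would: the job done as asked, in the order asked, and still so for the second after the job is handed in, with the robot touching nothing.
It also fails if it takes over 61 s, if anything falls off the work surface, if the arm or the gripper's body presses on something with over 40 N, if the wrist force passes 120 N, or if a joint passes its speed limit or range.

## Working session

There is one attempt and no reset: what is moved stays moved. The work goes in short steps, Python scripts to look and compute and a tool call to move; the robot and the scene stay as the last step left them, time stands still between calls to the robot, and variables do not carry over. Pictures are saved under pics/ and viewed, at most 12 in all, crops included, and the job is handed in when it is done.

```bash
ls; mkdir -p pics; python3 - <<'E'
from bench import robot
import cv2,numpy as np
o=robot.get_obs();print(o)
for n in("scene","top"):
    s=robot.snapshot(n);cv2.imwrite(f"pics/{n}0.png",s["color"]);print(n,s["fx"],s["fy"],s["cx"],s["cy"]);print(np.array(s["extrinsics"]).round(4).tolist())
E
```

```text
bench.py
pics
{'time': 0.0, 'joint_positions': array([ 1.02488876e+00,  8.79515429e-02,  1.37225283e+00,  3.63574248e-06,
        1.68360040e+00, -1.03110001e-01]), 'qvel': array([ 0.00177039, -0.00088167,  0.00059822, -0.00108755, -0.00094042,
       -0.00149064]), 'joint_torque': array([-2.72306686e-03, -3.40197015e+01, -3.02417600e+01,  7.12662097e-02,
        3.33180896e-02, -1.31437546e-04]), 'tool_pos': array([0.23537749, 0.49647756, 0.2043068 ]), 'ee_rot': array([-3.13939266e+00, -2.31281702e-04,  2.69879524e+00]), 'wrist_force': array([ 1.13949292, -0.00317069,  0.513253  ]), 'wrist_torque': array([-0.04882316,  0.01420488, -0.06563847]), 'finger_force': 0.0, 'width': 0.09421014242943321}
scene 397.97749925886956 397.97749925886956 275.9281788722183 210.8057624016622
[[0.8019, 0.5973, 0.0167, -0.473], [0.4876, -0.6379, -0.5961, -0.1957], [-0.3454, 0.4861, -0.8027, 1.1996], [0.0, 0.0, 0.0, 1.0]]
top 505.0785379255336 505.0785379255336 283.3332446914354 210.27093945351803
[[-0.0083, -1.0, 0.005, 0.0101], [-0.9982, 0.008, -0.0595, 0.5631], [0.0594, -0.0054, -0.9982, 1.2214], [0.0, 0.0, 0.0, 1.0]]
```
View pics/scene0.png

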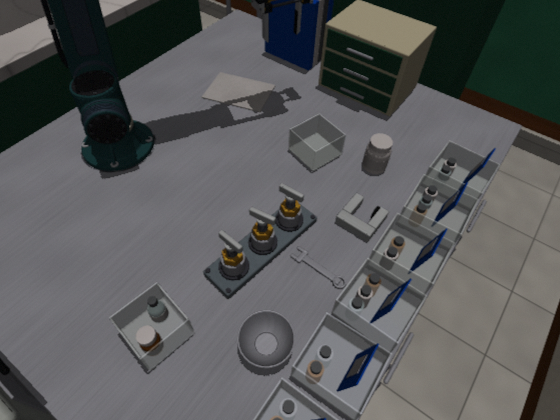

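View pics/top0.png

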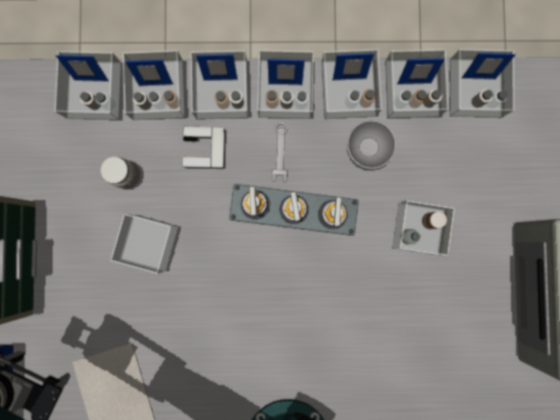

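The scene view shows bars at about (231,241), (262,216), (291,194) and the empty bin at (317,140). The top view shows bars at (254,200), (294,207), (335,211) and the empty bin at (146,243). Next I'll segment the bars, nuts and bin.

```bash
python3 - <<'E'
import cv2,numpy as np
t=cv2.imread("pics/top0.png");s=cv2.imread("pics/scene0.png")
a=cv2.resize(t[175:245,220:370],None,fx=5,fy=5,interpolation=cv2.INTER_CUBIC)
b=cv2.resize(s[175:285,195:325],None,fx=4,fy=4,interpolation=cv2.INTER_CUBIC)
c=cv2.resize(t[205:280,105:190],None,fx=3,fy=3)
d=cv2.resize(s[105:175,275:360],None,fx=3,fy=3)
W=np.zeros((600,800,3),np.uint8)
W[:350,:750]=a
W[355:580,:255]=c;W[355:565,260:515]=d
cv2.imwrite("pics/c1.png",W);cv2.imwrite("pics/c2.png",b)
def bl(im,m,x0,y0,mn=20):
    n,l,st,ce=cv2.connectedComponentsWithStats(m)
    for i in range(1,n):
        if st[i,4]>mn:
            p=np.argwhere(l==i)[:,::-1].astype(np.float32);r=cv2.minAreaRect(p)
            print(st[i,4],(ce[i]+[x0,y0]).round(1),np.round(r[1],1),round(r[2],1))
for nm,im,(x0,x1,y0,y1) in(("top",t,(225,365,178,240)),("scene",s,(195,325,175,285))):
    q=im[y0:y1,x0:x1];h=cv2.cvtColor(q,cv2.COLOR_BGR2HSV)
    print(nm,"brass");bl(q,cv2.inRange(h,(8,110,90),(28,255,255)),x0,y0)
    for V in(140,165,190):
        print("bar",V);bl(q,cv2.inRange(h,(0,0,V),(180,50,255)),x0,y0)
E
```

```text
top brass
62 [259.9 202.8] [16.2  6.5] 86.4
24 [246.8 205.2] [10.4  2.9] 66.8
62 [288.5 209.2] [16.5  6.9] 78.7
31 [301.2 207.6] [14.3  4.2] 81.9
86 [329.4 213. ] [ 8.5 17.2] 3.6
bar 140
3813 [298.1 207.7] [ 61. 139.] 90.0
208 [251.9 201.3] [14.4 26.2] 20.6
241 [293.1 206.8] [27. 17.] 90.0
54 [326.7 213.4] [10.1 22.2] 5.2
bar 165
129 [251.5 200.5] [26.  6.] 90.0
156 [294.8 206.2] [26. 10.] 90.0
120 [338.  211.5] [ 6.5 26.2] 4.4
bar 190
60 [252.  200.5] [25.  2.] 90.0
54 [294.9 206.4] [24.5  2.1] 80.5
51 [337.4 212.2] [ 2.2 24.1] 2.7
scene brass
26 [296.9 204.2] [7. 4.] 90.0
29 [286.5 209.2] [13.4  4. ] 26.6
26 [269.7 226.8] [6. 4.] 90.0
33 [258.8 232.9] [13.4  4.3] 24.0
37 [226.2 257.2] [14.8  4.9] 39.3
bar 140
26 [266.5 215.5] [16.1  1.8] 26.6
22 [234.2 242.7] [13.6  1.7] 38.7
bar 165
bar 190
```

View pics/c1.png

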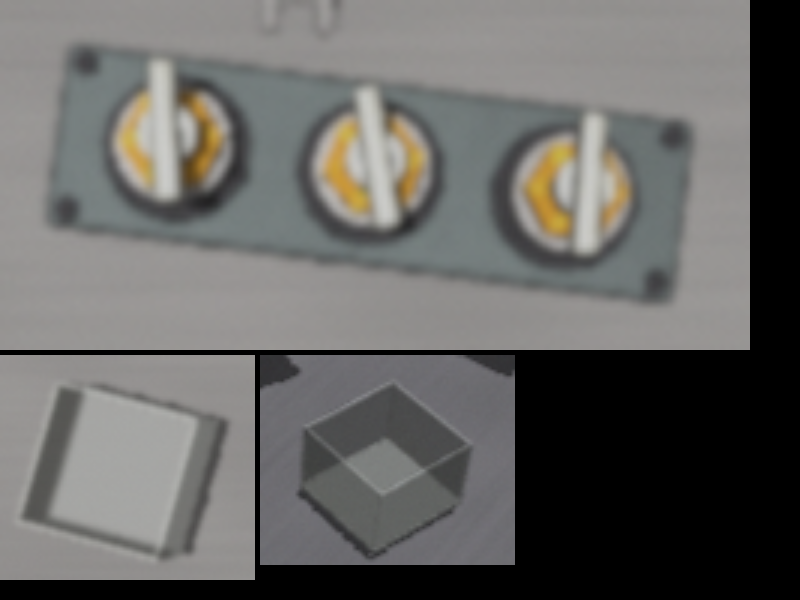

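View pics/c2.png

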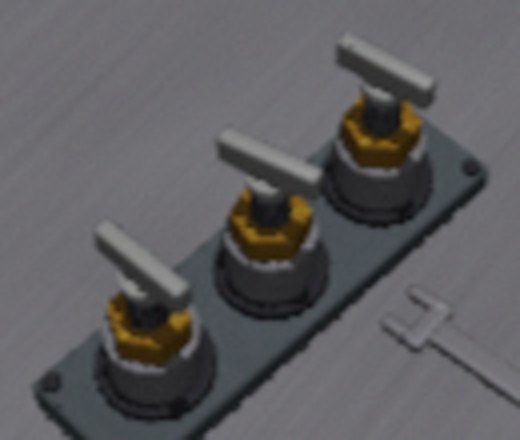

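The crops show three white bars, in the enlarged top view at x≈164, 378 and 592. The bin's rim corners are clear in both views. I'll triangulate the bar tops and the rim.

```bash
cat > h.py <<'E'
import numpy as np,cv2
from bench import robot
def cam(s): 
    return np.array([[s["fx"],0,s["cx"]],[0,s["fy"],s["cy"]],[0,0,1]]),np.array(s["extrinsics"])
def tri(c1,p1,c2,p2):
    X=cv2.triangulatePoints(c1[0]@c1[1][:3],c2[0]@c2[1][:3],np.float64(p1).reshape(-1,2).T,np.float64(p2).reshape(-1,2).T)
    return (X[:3]/X[3]).T
def ray(c,p,z):
    K,E=c;R=E[:3,:3];o=-R.T@E[:3,3]
    p=np.float64(p).reshape(-1,2);d=(R.T@np.linalg.inv(K)@np.c_[p,np.ones(len(p))].T).T
    return o+d*((z-o[2])/d[:,2])[:,None]
def proj(c,X):
    X=np.atleast_2d(X);q=c[0]@(c[1][:3]@np.c_[X,np.ones(len(X))].T);return (q[:2]/q[2]).T
E
cat > m1.py <<'E'
from h import *
T=cam(robot.snapshot("top"));S=cam(robot.snapshot("scene"))
un=lambda p,k,o:(np.float64(p)+.5)/k-.5+np.float64(o)
A=un([(161,62),(169,198),(370,90),(386,222),(595,115),(585,250)],5,(220,175))
B=un([(428,85),(346,40),(316,178),(222,136),(185,292),(100,228)],4,(195,175))
X=tri(T,A,S,B)
for i in range(3):
    a,b=X[2*i:2*i+2];e=a-b;r=ray(T,A[2*i:2*i+2],.142);rs=ray(S,B[2*i:2*i+2],.142)
    print(((a+b)/2).round(4),np.linalg.norm(e).round(4),"yaw",np.degrees(np.arctan2(e[1],e[0])).round(1),"ray",r.mean(0).round(4),np.degrees(np.arctan2(*(r[0]-r[1])[1::-1])).round(1),rs.mean(0).round(4),np.degrees(np.arctan2(*(rs[0]-rs[1])[1::-1])).round(1))
A=un([(60,29),(198,70),(160,203),(22,163)],3,(105,205))
B=un([(132,29),(210,88),(122,139),(45,73)],3,(275,105))
for k in range(4):
    X=tri(T,A,S,np.roll(B,k,0));print(X.round(3).tolist(),X.mean(0).round(4))
print(ray(T,A,.08).mean(0),ray(S,B,.08).mean(0))
E
python3 m1.py
```

```text
[0.5771 0.0734 0.1451] 0.059 yaw 2.3 ray [0.5777 0.0738 0.142 ] 3.1 [0.5753 0.0752 0.142 ] 1.4
[ 0.5647 -0.0205  0.1444] 0.0591 yaw 6.8 ray [ 0.5655 -0.02    0.142 ] 6.3 [ 0.5626 -0.02    0.142 ] 8.5
[ 0.5524 -0.1136  0.1438] 0.0604 yaw -4.3 ray [ 0.553  -0.1133  0.142 ] -5.1 [ 0.5508 -0.1135  0.142 ] -3.0
[[0.529, 0.327, 0.184], [0.546, 0.265, 0.164], [0.436, 0.336, -0.02], [0.423, 0.392, 0.037]] [0.4834 0.3299 0.0912]
[[0.512, 0.309, 0.164], [0.522, 0.239, 0.229], [0.475, 0.318, 0.102], [0.436, 0.463, -0.119]] [0.4863 0.3322 0.0938]
[[0.53, 0.368, 0.026], [0.502, 0.23, 0.187], [0.45, 0.293, 0.16], [0.472, 0.448, -0.012]] [0.4884 0.3349 0.0901]
[[0.552, 0.372, 0.088], [0.521, 0.267, 0.085], [0.419, 0.294, 0.088], [0.449, 0.399, 0.087]] [0.4853 0.333  0.087 ]
[0.48539675 0.33504908 0.08      ] [0.48134282 0.33968697 0.08      ]
```

Bar tops come out at z≈0.144 (expected 0.142), spacing is 95 mm, and the bin rim is at z≈0.087 (expected 0.08), centred at (0.485, 0.335), so the numbers agree. I'll move above screw A (the +y end) and look with the wrist camera.

```bash
cat >> h.py <<'E'
def delta(x,y,z,yaw,o=None):
    o=o or robot.get_obs();r,p,w=o["ee_rot"];t=o["tool_pos"]
    dw=(yaw-w+np.pi/2)%np.pi-np.pi/2 if yaw is not None else 0
    d=np.array([x,y,z])-t
    f=w+dw
    print("t",round(o["time"],2),"tcp",t.round(4),"rpy",np.round([r,p,w],4),"turn",round(-dw,4),"then dxyz",np.round([d[0]*np.cos(f)+d[1]*np.sin(f),d[0]*np.sin(f)-d[1]*np.cos(f),-d[2]],4),"F",o["wrist_force"].round(1),"Tz",o["wrist_torque"].round(2),"w",round(o["width"],4),"ff",round(o["finger_force"],1))
E
```

Call:
{"fn": "nudge_tcp", "kwargs": {
  "deltas": [
    {"aperture": 0.06, "xyz": [0, 0, -0.01], "rz": -0.12},
    {"aperture": 0.06, "xyz": [0, 0, -0.01], "rz": -0.12},
    {"aperture": 0.06, "xyz": [0, 0, -0.01], "rz": -0.12},
    {"aperture": 0.06, "rz": -0.12},
    {"aperture": 0.06, "xyz": [-0.02, -0.027, 0]},
    {"aperture": 0.06, "xyz": [-0.02, -0.027, 0]},
    {"aperture": 0.06, "xyz": [-0.02, -0.027, 0]},
    {"aperture": 0.06, "xyz": [-0.02, -0.027, 0]},
    {"aperture": 0.06, "xyz": [-0.02, -0.027, 0]},
    {"aperture": 0.06, "xyz": [-0.02, -0.027, 0]},
    {"aperture": 0.06, "xyz": [-0.02, -0.027, 0]},
    {"aperture": 0.06, "xyz": [-0.02, -0.027, 0]},
    {"aperture": 0.06, "xyz": [-0.02, -0.027, 0]},
    {"aperture": 0.06, "xyz": [-0.02, -0.027, 0]},
    {"aperture": 0.06, "xyz": [-0.02, -0.027, 0]},
    {"aperture": 0.06, "xyz": [-0.02, -0.027, 0]},
    {"aperture": 0.06, "xyz": [-0.02, -0.027, 0]},
    {"aperture": 0.06, "xyz": [-0.02, -0.027, 0]},
    {"aperture": 0.06, "xyz": [-0.02, -0.027, 0]},
    {"aperture": 0.06, "xyz": [-0.02, -0.027, 0]}
  ]
}}

```text
time: 1.87
tool_pos: [0.5722, 0.0757, 0.2352]
ee_rot: [3.141, -0.0, -3.105]
wrist_force: [0.8, -0.0, 0.4]
width: 0.0601
finger_force: 0.0
```

Call:
{"fn": "nudge_tcp", "kwargs": {
  "deltas": [
    {"aperture": 0.06},
    {"aperture": 0.06}
  ]
}}

```text
time: 2.03
tool_pos: [0.5719, 0.0758, 0.2344]
ee_rot: [3.141, -0.002, -3.107]
wrist_force: [-0.3, 0.6, 0.1]
width: 0.0601
finger_force: 0.0
```

```bash
python3 - <<'E'
from h import *
s=robot.snapshot("wrist");cv2.imwrite("pics/w1.png",s["color"]);c=cam(s)
print(c[0].round(1).tolist(),c[1].round(3).tolist())
delta(.5771,.0734,.2,3.18)
print(proj(c,[[.5771,.0734,.142],[.5647,-.0205,.142],[.5524,-.1136,.142]]).round(1))
E
```

```text
[[331.8, 0.0, 280.5], [0.0, 331.8, 213.9], [0.0, 0.0, 1.0]] [[-0.033, 0.999, 0.0, -0.057], [0.973, 0.032, 0.228, -0.588], [0.228, 0.008, -0.974, 0.288], [0.0, 0.0, 0.0, 1.0]]
t 2.08 tcp [0.5713 0.0769 0.2348] rpy [ 3.1409e+00 -1.6000e-03 -3.1055e+00] turn -0.0023 then dxyz [-0.0056 -0.0037  0.0348] F [0.5 0.2 0.7] Tz [ 0.05  0.01 -0.01] w 0.0599 ff 0.0
[[277.5 223.6]
 [165.9 205.7]
 [ 52.4 187.5]]
```

View pics/w1.png

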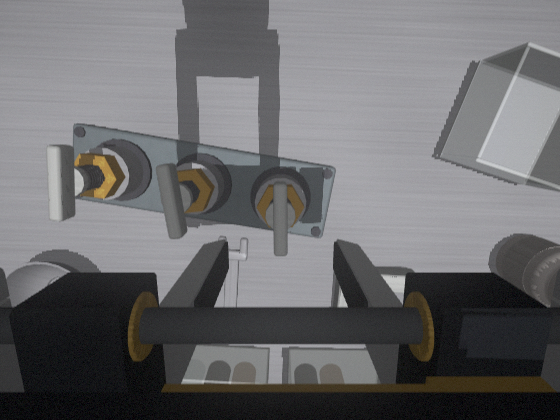

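The wrist view shows bar A at about (280,218), bar B at (172,201) and bar C at (61,182). I'll measure them by mask and cast rays at bar-top height.

```bash
cat > m2.py <<'E'
from h import *
import sys
def bars(im,c,z=.142,near=None):
    h=cv2.cvtColor(cv2.GaussianBlur(im,(3,3),0),cv2.COLOR_BGR2HSV)
    out=[]
    for n in near:
        u,v=proj(c,[[*n,z]])[0]
        seed=(int(round(u)),int(round(v)))
        m=np.zeros((im.shape[0]+2,im.shape[1]+2),np.uint8)
        cv2.floodFill(cv2.GaussianBlur(im,(3,3),0),m,seed,255,(9,9,9),(9,9,9),4|cv2.FLOODFILL_FIXED_RANGE|cv2.FLOODFILL_MASK_ONLY|(255<<8))
        p=np.argwhere(m[1:-1,1:-1]>0)[:,::-1].astype(np.float32)
        r=cv2.minAreaRect(p);b=cv2.boxPoints(r)
        e=[(b[i]+b[(i+1)%4])/2 for i in range(4)]
        L=[np.linalg.norm(b[i]-b[(i+1)%4]) for i in range(4)];k=int(np.argmin(L[:2]))
        w=ray(c,[e[k],e[k+2]],z);g=w[0]-w[1]
        if g[0]<0:g=-g
        print("px",np.round(r[0],1),np.round(r[1],1),len(p),"world",w.mean(0).round(4),"len",np.linalg.norm(g).round(4),"yaw",np.arctan2(g[1],g[0]).round(3))
    return out
if __name__=="__main__":
    s=robot.snapshot("wrist");cv2.imwrite("pics/%s.png"%sys.argv[1],s["color"])
    bars(s["color"],cam(s),near=[(.5765,.0722),(.5645,-.0225),(.5515,-.1185)])
    delta(.5765,.0725,.112,None)
E
python3 m2.py w2
```

```text
px [282.1 220.6] [19.7 69.2] 918 world [0.5747 0.0784 0.142 ] len 0.0606 yaw 0.014
px [166.3 201.3] [75.1 13. ] 854 world [ 0.5615 -0.0189  0.142 ] len 0.0632 yaw 0.155
px [279.5 152.5] [305. 559.] 80635 world [0.5173 0.0743 0.142 ] len 0.4521 yaw -1.536
t 2.13 tcp [0.5711 0.0777 0.2352] rpy [ 3.1409e+00 -9.0000e-04 -3.1042e+00] turn 0 then dxyz [-0.0052 -0.0054  0.1232] F [-0.7  0.3  0.4] Tz [ 0.07  0.01 -0.04] w 0.0605 ff 0.0
```

```bash
python3 - <<'E'
from h import *
im=cv2.imread("pics/w2.png");g=cv2.cvtColor(im,cv2.COLOR_BGR2GRAY)
for v in(190,200,215,230,245):print(v,g[v,266:296].tolist())
print("col",g[174:262,280].tolist())
for v in(250,260,268):print("fing",v,g[v,190:240:2].tolist(),g[v,325:385:2].tolist())
s=robot.snapshot("wrist");c=cam(s);o=robot.get_obs()
from scipy.spatial.transform import Rotation as R
M=R.from_euler("xyz",o["ee_rot"]).as_matrix()
for q in([0,0,0],[0,.03,0],[0,-.03,0],[0,0,.05],[0,0,.0927]):print(q,proj(c,o["tool_pos"]+M@np.array(q)).round(1))
print(ray(c,[[281,184],[280.5,250],[280.7,217]],.142))
E
```

```text
190 [83, 87, 86, 85, 86, 78, 95, 102, 109, 112, 112, 114, 113, 115, 111, 112, 111, 104, 98, 87, 88, 90, 88, 87, 89, 83, 85, 73, 92, 95]
200 [86, 85, 86, 83, 61, 59, 94, 101, 108, 109, 110, 114, 108, 114, 111, 109, 109, 106, 100, 77, 54, 61, 78, 88, 86, 85, 86, 90, 87, 87]
215 [110, 109, 109, 110, 109, 106, 90, 99, 106, 107, 111, 113, 115, 113, 114, 110, 114, 105, 104, 89, 112, 109, 111, 112, 110, 111, 112, 98, 87, 86]
230 [134, 129, 121, 110, 103, 83, 88, 100, 105, 111, 112, 114, 115, 117, 112, 112, 111, 104, 104, 91, 131, 131, 127, 128, 126, 126, 130, 130, 132, 132]
245 [161, 159, 157, 159, 162, 159, 105, 100, 108, 111, 110, 114, 114, 112, 112, 112, 111, 104, 104, 98, 155, 161, 160, 158, 158, 156, 159, 158, 158, 158]
col [64, 71, 72, 70, 87, 97, 96, 89, 80, 77, 89, 101, 109, 111, 109, 110, 111, 112, 112, 113, 114, 112, 112, 113, 111, 111, 111, 109, 110, 112, 114, 113, 115, 112, 112, 113, 112, 115, 113, 112, 112, 114, 114, 115, 110, 114, 117, 115, 113, 110, 111, 114, 115, 114, 113, 113, 112, 113, 114, 112, 113, 113, 112, 114, 113, 111, 115, 111, 113, 114, 116, 112, 114, 114, 112, 112
[... 357 characters left out ...]
, 78, 79, 80, 80, 73, 46, 49, 43, 45, 47, 41, 60, 147, 155, 153, 144, 149] [157, 155, 158, 156, 62, 47, 46, 43, 45, 43, 47, 74, 82, 81, 81, 81, 78, 80, 78, 83, 83, 81, 89, 161, 162, 161, 161, 163, 164, 163]
fing 268 [78, 78, 80, 77, 81, 80, 78, 79, 79, 81, 74, 42, 44, 43, 46, 42, 41, 44, 45, 57, 159, 164, 160, 144, 158] [159, 157, 160, 159, 50, 43, 41, 48, 45, 44, 39, 42, 43, 73, 80, 81, 80, 76, 80, 78, 79, 80, 77, 79, 81, 80, 79, 82, 82, 77]
[0, 0, 0] [[281.4 256.3]]
[0, 0.03, 0] [[333.7 256.2]]
[0, -0.03, 0] [[229.  256.3]]
[0, 0, 0.05] [[281.2 231.7]]
[0, 0, 0.0927] [[281.1 217.4]]
[[0.54265749 0.07702275 0.142     ]
 [0.60022385 0.07870435 0.142     ]
 [0.57076665 0.0778015  0.142     ]]
```

Call:
{"fn": "nudge_tcp", "kwargs": {
  "deltas": [
    {"aperture": 0.04, "xyz": [-0.0024, -0.0024, 0.02]},
    {"aperture": 0.04, "xyz": [0, 0, 0.03]},
    {"aperture": 0.04, "xyz": [0, 0, 0.03]},
    {"aperture": 0.04, "xyz": [0, 0, 0.03]},
    {"aperture": 0.04, "xyz": [0, 0, 0.013]},
    {"aperture": 0.04},
    {"aperture": 0.04}
  ]
}}

```text
time: 2.77
tool_pos: [0.5731, 0.076, 0.1123]
ee_rot: [3.141, -0.001, -3.103]
wrist_force: [0.5, 0.3, 0.8]
width: 0.04
finger_force: 0.0
```

```bash
cat > look.py <<'E'
from h import *
import sys
s=robot.snapshot("wrist");cv2.imwrite("pics/%s.png"%sys.argv[1],s["color"])
g=cv2.cvtColor(s["color"],cv2.COLOR_BGR2GRAY)
for v in map(int,sys.argv[2:]):
    r=g[v].astype(int);e=[(i,r[i-1],r[i+1]) for i in range(180,390) if abs(r[i+1]-r[i-1])>22]
    print(v,[(int(a),int(b),int(c)) for a,b,c in e])
delta(.5738,.0753,.112,None)
E
python3 look.py w3 200 215 230 245
```

```text
200 [(182, 100, 68), (209, 45, 81), (210, 47, 79), (242, 82, 56), (317, 63, 86), (354, 89, 131), (355, 87, 187), (356, 131, 187)]
215 [(185, 102, 68), (186, 97, 65), (208, 46, 82), (209, 48, 78), (236, 85, 53), (246, 59, 92), (247, 70, 105), (257, 104, 70), (298, 97, 74), (299, 95, 70), (301, 70, 107), (302, 81, 108), (311, 105, 81), (320, 95, 59), (321, 93, 61), (322, 59, 86), (323, 61, 88), (351, 84, 172), (352, 86, 183)]
230 [(182, 101, 78), (183, 102, 68), (200, 54, 81), (237, 80, 53), (240, 56, 85), (241, 55, 104), (248, 105, 74), (249, 100, 69), (251, 69, 94), (307, 98, 75), (310, 74, 105), (319, 91, 63), (320, 95, 62), (322, 62, 85), (347, 85, 117), (348, 84, 184), (349, 117, 184)]
245 [(241, 84, 35), (242, 67, 29), (245, 37, 97), (246, 43, 95), (259, 94, 69), (260, 87, 59), (262, 59, 82), (267, 84, 109), (290, 111, 84), (296, 82, 56), (298, 56, 82), (299, 70, 98), (315, 95, 47), (316, 94, 41), (319, 39, 68), (320, 40, 87), (345, 77, 122), (347, 122, 171), (348, 122, 180)]
t 2.82 tcp [0.5743 0.0758 0.1139] rpy [ 3.1414e+00  2.0000e-03 -3.1029e+00] turn 0 then dxyz [ 0.0005 -0.0005  0.0019] F [0.9 0.4 0.7] Tz [ 0.04 -0.   -0.01] w 0.0401 ff 0.0
```

View pics/w3.png

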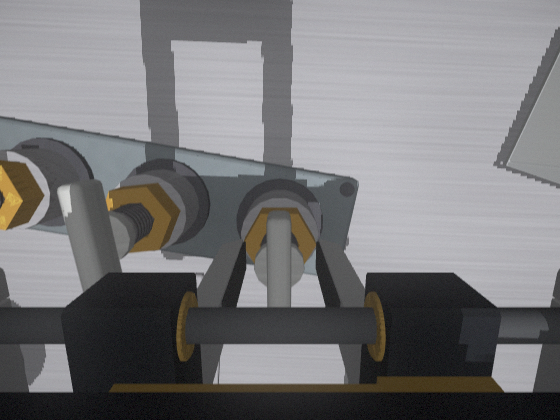

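Bar A sits between the fingers at col ≈278.7, and the finger midpoint is at ≈280.5, so it is about 0.9 mm off. I'll correct that and close.

Call:
{"fn": "nudge_tcp", "kwargs": {
  "deltas": [
    {"aperture": 0.03, "xyz": [0, -0.0009, 0]},
    {"aperture": 0.02},
    {"aperture": 0.014},
    {"aperture": 0.0},
    {"aperture": 0},
    {"aperture": 0}
  ]
}}

```text
time: 3.32
tool_pos: [0.5749, 0.0742, 0.1139]
ee_rot: [3.141, 0.003, -3.104]
wrist_force: [0.2, 0.1, 4.4]
width: 0.0185
finger_force: 30.0
```

```bash
python3 -c "
from h import *
delta(.5738,.0753,.112,None)"
```

```text
t 3.32 tcp [0.5749 0.0742 0.1139] rpy [ 3.1410e+00  2.7000e-03 -3.1044e+00] turn 0 then dxyz [0.001  0.0012 0.0019] F [0.2 0.1 4.4] Tz [0.19 0.01 0.01] w 0.0185 ff 30.0
```

Call:
{"fn": "nudge_tcp", "kwargs": {
  "deltas": [
    {"aperture": 0},
    {"aperture": 0},
    {"aperture": 0}
  ]
}}

```text
time: 3.57
tool_pos: [0.5749, 0.0742, 0.1139]
ee_rot: [3.141, 0.003, -3.104]
wrist_force: [-0.5, 1.1, 5.6]
width: 0.0187
finger_force: 30.0
```

```bash
python3 look.py w4 235 245
```

```text
235 [(180, 103, 77), (181, 101, 60), (194, 58, 81), (242, 83, 57), (244, 57, 102), (245, 76, 99), (247, 99, 65), (249, 65, 96), (263, 96, 70), (264, 95, 48), (267, 49, 90), (268, 59, 105), (291, 109, 72), (292, 102, 54), (298, 52, 84), (299, 62, 96), (313, 96, 168), (314, 99, 151), (315, 168, 90), (317, 90, 189), (318, 159, 185), (319, 189, 85), (320, 185, 74), (347, 84, 114), (348, 82, 180), (349, 114, 181)]
245 [(260, 86, 43), (261, 83, 50), (262, 43, 95), (263, 50, 123), (264, 95, 122), (267, 126, 87), (268, 129, 104), (292, 97, 125), (298, 121, 41), (299, 105, 46), (300, 41, 85), (301, 46, 86), (345, 83, 134), (346, 80, 179), (347, 134, 178)]
t 3.62 tcp [0.5749 0.0742 0.1139] rpy [ 3.1411e+00  2.7000e-03 -3.1044e+00] turn 0 then dxyz [0.001  0.0012 0.0019] F [-0.2  0.5  5.7] Tz [ 0.28  0.03 -0.  ] w 0.0186 ff 30.0
```

```bash
python3 -c "
from h import *
s=robot.snapshot('scene');c=s['color'];print(proj(cam(s),[.574,.075,.13]))
u,v=proj(cam(s),[.574,.075,.13])[0].astype(int)
a=cv2.resize(c[v-45:v+45,u-50:u+50],None,fx=4,fy=4,interpolation=cv2.INTER_CUBIC)
b=cv2.resize(cv2.imread('pics/w4.png')[200:330,200:360],None,fx=2.5,fy=2.5,interpolation=cv2.INTER_CUBIC)
W=np.zeros((360,800,3),np.uint8);W[:,:400]=a;W[:b.shape[0],400:400+b.shape[1]]=b
cv2.imwrite('pics/c5.png',cv2.convertScaleAbs(W,alpha=1.6))"
```

```text
[[290.5443345  193.23989585]]
```

View pics/c5.png

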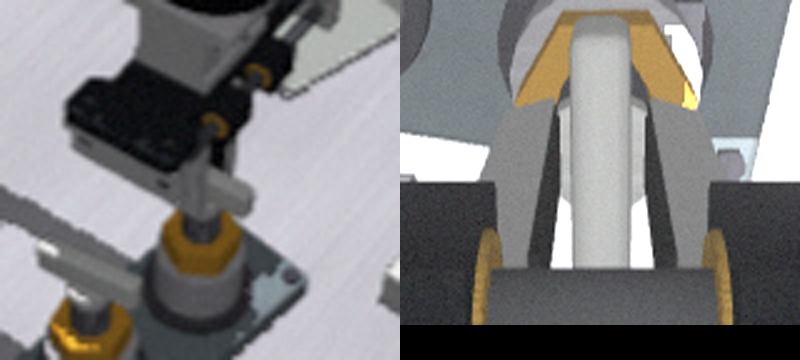

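The fingertips have stopped on a round collar about 19 mm wide under the bar. The gaps to the bar are even on both sides, so the aim is right but the tips are too low. I'll open, rise about 9 mm and close on the bar.

Call:
{"fn": "nudge_tcp", "kwargs": {
  "deltas": [
    {"aperture": 0.03},
    {"aperture": 0.03},
    {"aperture": 0.03, "xyz": [0, 0, -0.009]},
    {"aperture": 0.03},
    {"aperture": 0},
    {"aperture": 0},
    {"aperture": 0},
    {"aperture": 0},
    {"aperture": 0}
  ]
}}

```text
time: 4.42
tool_pos: [0.5739, 0.0742, 0.1212]
ee_rot: [3.141, -0.0, -3.104]
wrist_force: [-0.3, 0.6, 0.0]
width: 0.012
finger_force: 30.0
```

```bash
python3 look.py w5 235 245
```

```text
235 [(182, 102, 67), (183, 95, 61), (245, 62, 102), (246, 68, 101), (247, 102, 71), (249, 71, 94), (263, 95, 69), (264, 90, 49), (268, 47, 88), (269, 47, 101), (291, 108, 78), (292, 100, 57), (293, 78, 55), (298, 57, 84), (299, 58, 95), (312, 95, 168), (313, 95, 167), (315, 167, 113), (316, 151, 186), (317, 113, 172), (318, 186, 60), (319, 172, 78), (320, 60, 84), (346, 81, 179), (347, 94, 178)]
245 [(266, 81, 54), (267, 81, 37), (269, 37, 101), (270, 69, 108), (291, 109, 55), (292, 96, 34), (294, 34, 83), (295, 58, 81), (313, 86, 152), (314, 86, 151), (315, 152, 83), (316, 151, 82), (343, 82, 134), (344, 81, 174), (345, 134, 174)]
t 4.47 tcp [0.5739 0.0742 0.1212] rpy [ 3.1411e+00 -5.0000e-04 -3.1043e+00] turn 0 then dxyz [0.     0.0011 0.0092] F [-0.5  0.2 -0.3] Tz [ 0.18 -0.04  0.02] w 0.0118 ff 30.0
```

Call:
{"fn": "nudge_tcp", "kwargs": {
  "deltas": [
    {"aperture": 0, "rz": 0.06},
    {"aperture": 0, "rz": 0.06},
    {"aperture": 0, "xyz": [0, 0, 0.0001], "rz": 0.06},
    {"aperture": 0, "xyz": [0, 0, 0.0001], "rz": 0.06},
    {"aperture": 0, "xyz": [0, 0, 0.0001], "rz": 0.06}
  ]
}}

```text
time: 4.88
tool_pos: [0.574, 0.075, 0.1208]
ee_rot: [3.14, -0.001, 2.877]
wrist_force: [1.2, 2.6, -1.7]
width: 0.0116
finger_force: 30.0
```

Call:
{"fn": "nudge_tcp", "kwargs": {
  "deltas": [
    {"aperture": 0}
  ]
}}

```text
time: 4.97
tool_pos: [0.574, 0.075, 0.1208]
ee_rot: [3.14, -0.001, 2.878]
wrist_force: [1.4, 2.3, -1.6]
width: 0.0118
finger_force: 30.0
```

```bash
python3 -c "
from h import *
delta(.5739,.0742,.1212,None);print(robot.get_obs()['joint_torque'].round(2),robot.get_obs()['joint_positions'].round(3))"
```

```text
t 4.97 tcp [0.574  0.075  0.1208] rpy [ 3.1398e+00 -7.0000e-04  2.8784e+00] turn 0 then dxyz [-0.0001 -0.0008 -0.0004] F [ 1.4  2.3 -1.6] Tz [ 0.68 -0.1   0.04] w 0.0118 ff 30.0
[ -1.47 -37.94 -29.8   -1.04   0.32   0.45] [ 0.031  0.182  1.433  0.002  1.527 -1.277]
```

Call:
{"fn": "nudge_tcp", "kwargs": {
  "deltas": [
    {"aperture": 0, "xyz": [0, 0, 0.00015], "rz": 0.07},
    {"aperture": 0, "xyz": [0, 0, 0.00015], "rz": 0.07},
    {"aperture": 0}
  ]
}}

```text
time: 5.22
tool_pos: [0.574, 0.0751, 0.1205]
ee_rot: [3.14, -0.001, 2.74]
wrist_force: [1.1, 3.3, -1.3]
width: 0.0119
finger_force: 30.0
```

```bash
python3 -c "
from h import *
delta(.5739,.0742,.1212,None);print(robot.get_obs()['joint_torque'].round(2),robot.get_obs()['joint_positions'].round(3))
s=robot.snapshot('wrist');cv2.imwrite('pics/w6.png',s['color'])"; python3 look.py w7 215 225 235 245
```

```text
t 5.22 tcp [0.574  0.0751 0.1205] rpy [ 3.1396e+00 -1.0000e-03  2.7397e+00] turn 0 then dxyz [-0.0002 -0.0008 -0.0007] F [ 1.1  3.3 -1.3] Tz [ 0.87 -0.19  0.01] w 0.0119 ff 30.0
[ -1.95 -38.14 -29.84  -1.37   0.43   0.52] [ 0.031  0.182  1.434  0.002  1.526 -1.138]
215 [(247, 55, 91), (248, 58, 99), (253, 104, 75), (254, 105, 69), (270, 80, 109), (308, 69, 93), (321, 93, 62), (322, 83, 60), (324, 60, 84), (351, 82, 107), (352, 82, 178), (353, 107, 178)]
225 [(211, 43, 68), (212, 45, 79), (240, 81, 52), (241, 80, 52), (245, 54, 101), (246, 73, 101), (291, 109, 85), (314, 93, 177), (315, 97, 188), (318, 188, 109), (319, 187, 89), (354, 81, 178), (355, 84, 178)]
235 [(182, 100, 71), (216, 40, 80), (217, 46, 76), (245, 60, 103), (246, 64, 99), (264, 91, 48), (265, 84, 49), (268, 47, 85), (269, 42, 103), (270, 85, 108), (291, 106, 70), (292, 96, 52), (299, 56, 94), (300, 68, 93), (312, 96, 138), (313, 93, 182), (314, 138, 180), (318, 178, 99), (319, 182, 113), (321, 113, 84), (354, 86, 126), (355, 82, 115), (357, 115, 176), (358, 147, 175)]
245 [(191, 101, 67), (218, 38, 76), (266, 83, 49), (267, 83, 27), (268, 49, 85), (269, 27, 103), (270, 85, 108), (291, 105, 52), (292, 94, 34), (294, 34, 85), (295, 53, 85), (314, 84, 167), (316, 167, 110), (318, 110, 79), (319, 108, 80), (342, 84, 61), (353, 67, 127), (354, 80, 122), (356, 122, 155), (357, 134, 174)]
t 5.32 tcp [0.574  0.075  0.1206] rpy [ 3.1399e+00 -8.0000e-04  2.7420e+00] turn 0 then dxyz [0.0003 0.0002 0.0086] F [ 1.   4.1 -3. ] Tz [ 1.05 -0.26  0.07] w 0.0117 ff 30.0
```

Screw A has turned 0.44 rad with the bar square in the fingers and no hard stop, so it is free. I'll run it down.

Call:
{"fn": "nudge_tcp", "kwargs": {
  "deltas": [
    {"aperture": 0, "xyz": [0, 0, 0.00016], "rz": 0.08},
    {"aperture": 0, "xyz": [0, 0, 0.00016], "rz": 0.08},
    {"aperture": 0, "xyz": [0, 0, 0.00016], "rz": 0.08},
    {"aperture": 0, "xyz": [0, 0, 0.00016], "rz": 0.08},
    {"aperture": 0, "xyz": [0, 0, 0.00016], "rz": 0.08},
    {"aperture": 0, "xyz": [0, 0, 0.00016], "rz": 0.08},
    {"aperture": 0, "xyz": [0, 0, 0.00016], "rz": 0.08},
    {"aperture": 0, "xyz": [0, 0, 0.00016], "rz": 0.08},
    {"aperture": 0, "xyz": [0, 0, 0.00016], "rz": 0.08},
    {"aperture": 0, "xyz": [0, 0, 0.00016], "rz": 0.08}
  ]
}}

```text
time: 6.15
tool_pos: [0.5748, 0.0756, 0.119]
ee_rot: [3.139, -0.003, 1.938]
wrist_force: [3.7, 5.5, -2.4]
width: 0.0119
finger_force: 30.0
```

```bash
python3 -c "
from h import *
delta(.5739,.0742,.1212,None);print(robot.get_obs()['joint_torque'].round(2))"
```

```text
t 6.15 tcp [0.5748 0.0756 0.119 ] rpy [ 3.1387e+00 -2.5000e-03  1.9381e+00] turn 0 then dxyz [-0.001  -0.0013 -0.0022] F [ 3.7  5.5 -2.4] Tz [ 1.36 -0.61  0.1 ] w 0.0119 ff 30.0
[ -3.12 -38.91 -29.53  -2.16   1.22  -0.7 ]
```

Call:
{"fn": "nudge_tcp", "kwargs": {
  "deltas": [
    {"aperture": 0, "rz": 0.03},
    {"aperture": 0, "rz": 0.03},
    {"aperture": 0}
  ]
}}

```text
time: 6.4
tool_pos: [0.5748, 0.0756, 0.119]
ee_rot: [3.139, -0.003, 1.881]
wrist_force: [3.8, 6.1, -4.0]
width: 0.0119
finger_force: 30.0
```

```bash
python3 -c "
from h import *
delta(.5739,.0742,.1212,None);print(robot.get_obs()['joint_torque'].round(2))"
```

```text
t 6.4 tcp [0.5748 0.0756 0.119 ] rpy [ 3.1387e+00 -2.6000e-03  1.8814e+00] turn 0 then dxyz [-0.0011 -0.0013 -0.0022] F [ 3.8  6.1 -4. ] Tz [ 1.35 -0.66  0.19] w 0.0119 ff 30.0
[ -3.23 -39.06 -29.62  -2.12   1.21   0.42]
```

Call:
{"fn": "nudge_tcp", "kwargs": {
  "deltas": [
    {"aperture": 0, "rz": 0.03},
    {"aperture": 0}
  ]
}}

```text
time: 6.57
tool_pos: [0.5747, 0.0756, 0.119]
ee_rot: [3.139, -0.002, 1.852]
wrist_force: [3.0, 5.8, -3.5]
width: 0.0116
finger_force: 30.3
```

```bash
python3 -c "
from h import *
delta(.5739,.0742,.1212,None);print(robot.get_obs()['joint_torque'].round(2))"
```

```text
t 6.57 tcp [0.5747 0.0756 0.119 ] rpy [ 3.1392e+00 -2.5000e-03  1.8521e+00] turn 0 then dxyz [-0.0011 -0.0012 -0.0022] F [ 3.   5.8 -3.5] Tz [ 1.29 -0.54  0.41] w 0.0116 ff 30.3
[ -3.38 -39.01 -29.65  -2.02   1.11   0.6 ]
```

Call:
{"fn": "nudge_tcp", "kwargs": {
  "deltas": [
    {"aperture": 0, "rz": 0.03},
    {"aperture": 0}
  ]
}}

```text
time: 6.73
tool_pos: [0.5747, 0.0756, 0.119]
ee_rot: [3.139, -0.002, 1.823]
wrist_force: [3.0, 6.0, -3.0]
width: 0.012
finger_force: 30.8
```

```bash
python3 -c "
from h import *
delta(.5739,.0742,.1212,None);print(robot.get_obs()['joint_torque'].round(2))"
```

```text
t 6.73 tcp [0.5747 0.0756 0.119 ] rpy [ 3.1394e+00 -2.4000e-03  1.8225e+00] turn 0 then dxyz [-0.0011 -0.0011 -0.0022] F [ 3.  6. -3.] Tz [ 1.23 -0.55  0.54] w 0.012 ff 30.8
[ -3.46 -38.98 -29.66  -1.95   1.05   0.74]
```

At 1.35 rad of bar turn the torque climbs steeply (0.19→0.54 N m), so the screw is at its stop. I'll release it and go to bar B.

Call:
{"fn": "nudge_tcp", "kwargs": {
  "deltas": [
    {"aperture": 0.03},
    {"aperture": 0.03},
    {"aperture": 0.03, "xyz": [0, 0, -0.03]},
    {"aperture": 0.03, "xyz": [0, 0, -0.03]},
    {"aperture": 0.03, "xyz": [0, 0, -0.03], "rz": -0.12},
    {"aperture": 0.03, "rz": -0.12},
    {"aperture": 0.03, "rz": -0.12},
    {"aperture": 0.03, "rz": -0.12},
    {"aperture": 0.03, "rz": -0.12},
    {"aperture": 0.03, "rz": -0.12},
    {"aperture": 0.03, "rz": -0.12},
    {"aperture": 0.03, "rz": -0.12},
    {"aperture": 0.03, "rz": -0.12},
    {"aperture": 0.03, "rz": -0.12},
    {"aperture": 0.03, "rz": -0.12},
    {"aperture": 0.03, "rz": -0.12}
  ]
}}

```text
time: 8.07
tool_pos: [0.5739, 0.0727, 0.2096]
ee_rot: [-3.139, -0.0, -3.019]
wrist_force: [0.0, -0.1, -0.5]
width: 0.0303
finger_force: 0.0
```

Call:
{"fn": "nudge_tcp", "kwargs": {
  "deltas": [
    {"aperture": 0.06, "xyz": [0.0081, -0.0306, 0]},
    {"aperture": 0.06, "xyz": [0.0081, -0.0306, 0]},
    {"aperture": 0.06, "xyz": [0.0081, -0.0306, 0]},
    {"aperture": 0.06},
    {"aperture": 0.06}
  ]
}}

```text
time: 8.48
tool_pos: [0.5602, -0.0223, 0.2096]
ee_rot: [-3.14, -0.0, -3.028]
wrist_force: [0.4, 0.3, -0.4]
width: 0.0585
finger_force: 0.0
```

```bash
cat > bar.py <<'E'
# bar outline in the wrist view -> offset of the bar from the tool axis
from h import *
import sys
from scipy.spatial.transform import Rotation as R
x,y,z=map(float,sys.argv[2:5])
s=robot.snapshot("wrist");im=s["color"];cv2.imwrite("pics/%s.png"%sys.argv[1],im);c=cam(s);o=robot.get_obs()
u,v=proj(c,[[x,y,z]])[0];g=cv2.GaussianBlur(cv2.cvtColor(im,cv2.COLOR_BGR2GRAY),(3,3),0)
M=R.from_euler("xyz",o["ee_rot"]).as_matrix()
ax=proj(c,o["tool_pos"]+M@np.array([0,0,(o["tool_pos"][2]-z)]))[0]
print("seed",u.round(1),v.round(1),"tool axis px at z",ax.round(1))
for r in range(int(v)-45,int(v)+50,8):
    k=g[r].astype(int);print(r,[(i,int(k[i-1]),int(k[i+1])) for i in range(int(u)-22,int(u)+23) if abs(k[i+1]-k[i-1])>9])
k=g[:,int(u)].astype(int);print("col",int(u),[(i,int(k[i-2]),int(k[i+2])) for i in range(int(v)-55,int(v)+55) if abs(k[i+2]-k[i-2])>9])
delta(x,y,z,None,o)
E
python3 bar.py w8 .5616 -.019 .142
```

```text
seed 284.6 227.4 tool axis px at z [282.1 225.6]
182 []
190 [(262, 63, 88), (263, 75, 94), (269, 94, 78), (270, 87, 75), (276, 76, 88), (277, 78, 98), (278, 88, 104), (289, 106, 93), (290, 102, 82), (291, 93, 78), (298, 79, 92), (299, 85, 95), (305, 94, 73), (306, 87, 60)]
198 [(264, 96, 83), (265, 93, 78), (277, 86, 99), (278, 91, 106), (279, 99, 110), (289, 110, 100), (290, 106, 92), (291, 100, 86), (303, 81, 93), (304, 86, 107), (305, 93, 129), (306, 107, 129)]
206 [(272, 86, 69), (273, 82, 57), (274, 69, 54), (276, 54, 83), (277, 64, 97), (278, 83, 105), (279, 97, 109), (290, 107, 90), (291, 101, 72), (292, 90, 60), (293, 72, 59), (295, 59, 81), (296, 68, 86), (306, 86, 105)]
214 [(270, 85, 102), (271, 90, 109), (272, 102, 112), (276, 112, 97), (289, 113, 103), (290, 109, 97), (292, 97, 108), (293, 99, 113
[... 864 characters left out ...]
294, 127, 159), (296, 159, 141), (298, 141, 160)]
270 [(285, 161, 146), (286, 161, 121), (287, 146, 122), (288, 121, 146), (289, 122, 162), (290, 146, 167), (295, 164, 151), (296, 158, 145), (297, 151, 141)]
col 284 [(175, 56, 69), (176, 57, 70), (177, 60, 75), (178, 65, 87), (179, 69, 96), (180, 70, 98), (181, 75, 95), (183, 96, 83), (184, 98, 82), (185, 95, 85), (187, 83, 103), (188, 82, 108), (189, 85, 111), (190, 94, 112), (264, 114, 130), (265, 114, 152), (266, 112, 162), (267, 114, 163), (268, 130, 161), (269, 152, 162)]
t 8.53 tcp [ 0.5605 -0.0211  0.2096] rpy [-3.141   0.     -3.0258] turn 0 then dxyz [-0.0014  0.0019  0.0676] F [-0.8  0.2  0.8] Tz [ 0.06 -0.02  0.  ] w 0.0596 ff 0.0
```

View pics/w8.png

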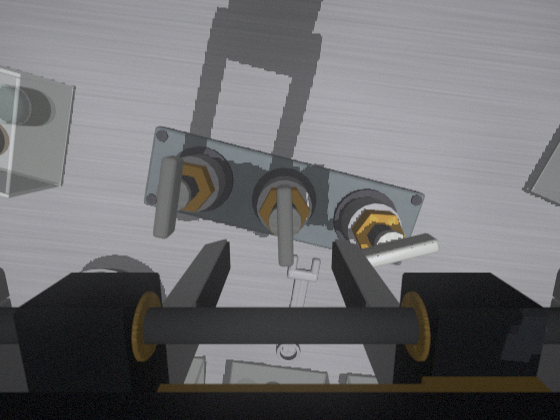

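Bar A has stayed turned, at (365,258)–(438,242). Bar B's centre is at (284.7,226.8) against the tool axis at (282.1,225.6), so it needs +2.1 mm in y, −1 mm in x and a turn of −0.025 rad.

Call:
{"fn": "nudge_tcp", "kwargs": {
  "deltas": [
    {"aperture": 0.03, "xyz": [-0.001, 0.0021, 0.01], "rz": -0.025},
    {"aperture": 0.03, "xyz": [0, 0, 0.03]},
    {"aperture": 0.03, "xyz": [0, 0, 0.03]},
    {"aperture": 0.03, "xyz": [0, 0, 0.018]},
    {"aperture": 0.03},
    {"aperture": 0.0},
    {"aperture": 0},
    {"aperture": 0},
    {"aperture": 0},
    {"aperture": 0}
  ]
}}

```text
time: 9.37
tool_pos: [0.5627, -0.0179, 0.1234]
ee_rot: [-3.141, 0.004, -2.999]
wrist_force: [0.4, -0.2, 3.2]
width: 0.0122
finger_force: 30.0
```

```bash
python3 -c "
from h import *
delta(.5616,-.019,.1212,None);print(robot.get_obs()['joint_torque'].round(2))"
```

```text
t 9.37 tcp [ 0.5627 -0.0179  0.1234] rpy [-3.1406  0.004  -2.9992] turn 0 then dxyz [ 0.0013 -0.0009  0.0022] F [ 0.4 -0.2  3.2] Tz [ 0.03 -0.03 -0.04] w 0.0122 ff 30.0
[-2.000e-02 -3.387e+01 -2.787e+01 -9.000e-02  1.600e-01  0.000e+00]
```

Call:
{"fn": "nudge_tcp", "kwargs": {
  "deltas": [
    {"aperture": 0, "rz": 0.06},
    {"aperture": 0, "rz": 0.06},
    {"aperture": 0, "xyz": [0, 0, 0.0001], "rz": 0.06},
    {"aperture": 0}
  ]
}}

```text
time: 9.7
tool_pos: [0.5626, -0.0182, 0.1232]
ee_rot: [-3.141, 0.004, 3.103]
wrist_force: [0.7, -1.2, 3.5]
width: 0.0118
finger_force: 30.0
```

```bash
python3 -c "
from h import *
delta(.5616,-.019,.1212,None);print(robot.get_obs()['joint_torque'].round(2))"
```

```text
t 9.7 tcp [ 0.5626 -0.0182  0.1232] rpy [-3.141   0.004   3.1027] turn 0 then dxyz [ 0.001  -0.0008  0.002 ] F [ 0.7 -1.2  3.5] Tz [-0.09 -0.1   0.01] w 0.0118 ff 30.0
[  0.29 -33.27 -27.23   0.14   0.23   0.42]
```

Call:
{"fn": "nudge_tcp", "kwargs": {
  "deltas": [
    {"aperture": 0, "rz": 0.03},
    {"aperture": 0, "rz": 0.03},
    {"aperture": 0}
  ]
}}

```text
time: 9.95
tool_pos: [0.5626, -0.0182, 0.1231]
ee_rot: [-3.141, 0.004, 3.045]
wrist_force: [-0.1, -0.4, 5.1]
width: 0.0118
finger_force: 30.0
```

```bash
python3 -c "
from h import *
delta(.5616,-.019,.1212,None);print(robot.get_obs()['joint_torque'].round(2))"
```

```text
t 9.95 tcp [ 0.5626 -0.0182  0.1231] rpy [-3.1413  0.004   3.0447] turn 0 then dxyz [ 0.0009 -0.0009  0.0019] F [-0.1 -0.4  5.1] Tz [-0.14 -0.16  0.02] w 0.0118 ff 30.0
[  0.28 -32.65 -26.59   0.16   0.31   0.23]
```

Call:
{"fn": "nudge_tcp", "kwargs": {
  "deltas": [
    {"aperture": 0, "xyz": [0, 0, 0.0001], "rz": 0.04},
    {"aperture": 0, "xyz": [0, 0, 0.0001], "rz": 0.04},
    {"aperture": 0, "xyz": [0, 0, 0.0001], "rz": 0.04},
    {"aperture": 0}
  ]
}}

```text
time: 10.28
tool_pos: [0.5626, -0.0181, 0.1228]
ee_rot: [3.141, 0.004, 2.924]
wrist_force: [0.2, -0.6, 6.0]
width: 0.0119
finger_force: 30.0
```

```bash
python3 -c "
from h import *
delta(.5616,-.019,.1212,None);print(robot.get_obs()['joint_torque'].round(2))"
```

```text
t 10.28 tcp [ 0.5626 -0.0181  0.1228] rpy [3.1413 0.004  2.9244] turn 0 then dxyz [ 0.0008 -0.0011  0.0016] F [ 0.2 -0.6  6. ] Tz [-0.07 -0.2   0.06] w 0.0119 ff 30.0
[  0.25 -32.5  -26.44   0.14   0.32   0.26]
```

Call:
{"fn": "nudge_tcp", "kwargs": {
  "deltas": [
    {"aperture": 0, "xyz": [0, 0, 0.0001], "rz": 0.04},
    {"aperture": 0, "xyz": [0, 0, 0.0001], "rz": 0.04},
    {"aperture": 0}
  ]
}}

```text
time: 10.53
tool_pos: [0.5627, -0.0181, 0.1226]
ee_rot: [3.141, 0.004, 2.844]
wrist_force: [0.0, -0.3, 4.3]
width: 0.012
finger_force: 30.0
```

```bash
python3 -c "
from h import *
delta(.5616,-.019,.1212,None);print(robot.get_obs()['joint_torque'].round(2))"
```

```text
t 10.53 tcp [ 0.5627 -0.0181  0.1226] rpy [3.1409 0.0041 2.8444] turn 0 then dxyz [ 0.0008 -0.0012  0.0014] F [ 0.  -0.3  4.3] Tz [-0.07 -0.14  0.02] w 0.012 ff 30.0
[  0.21 -32.45 -26.39   0.12   0.33   0.25]
```

Screw B is free too, so I'll run it down.

Call:
{"fn": "nudge_tcp", "kwargs": {
  "deltas": [
    {"aperture": 0, "xyz": [0, 0, 0.00018], "rz": 0.08},
    {"aperture": 0, "xyz": [0, 0, 0.00018], "rz": 0.08},
    {"aperture": 0, "xyz": [0, 0, 0.00018], "rz": 0.08},
    {"aperture": 0, "xyz": [0, 0, 0.00018], "rz": 0.08},
    {"aperture": 0, "xyz": [0, 0, 0.00018], "rz": 0.08},
    {"aperture": 0, "xyz": [0, 0, 0.00018], "rz": 0.08},
    {"aperture": 0, "xyz": [0, 0, 0.00018], "rz": 0.08},
    {"aperture": 0, "xyz": [0, 0, 0.00018], "rz": 0.08},
    {"aperture": 0, "xyz": [0, 0, 0.00018], "rz": 0.08},
    {"aperture": 0, "xyz": [0, 0, 0.00018], "rz": 0.08},
    {"aperture": 0, "rz": 0.03},
    {"aperture": 0, "rz": 0.03},
    {"aperture": 0}
  ]
}}

```text
time: 11.62
tool_pos: [0.5632, -0.0179, 0.121]
ee_rot: [3.137, 0.002, 1.985]
wrist_force: [1.3, -0.3, 4.9]
width: 0.0115
finger_force: 30.0
```

```bash
python3 -c "
from h import *
delta(.5616,-.019,.1212,None)"
```

```text
t 11.62 tcp [ 0.5632 -0.0179  0.121 ] rpy [3.1369e+00 2.5000e-03 1.9854e+00] turn 0 then dxyz [-0.0003 -0.0019 -0.0002] F [ 1.3 -0.3  4.9] Tz [-0.1  -0.32  0.13] w 0.0115 ff 30.0
```

Call:
{"fn": "nudge_tcp", "kwargs": {
  "deltas": [
    {"aperture": 0, "rz": 0.03},
    {"aperture": 0, "rz": 0.03},
    {"aperture": 0}
  ]
}}

```text
time: 11.87
tool_pos: [0.5632, -0.018, 0.121]
ee_rot: [3.137, 0.002, 1.926]
wrist_force: [1.6, -1.2, 5.0]
width: 0.0122
finger_force: 30.8
```

```bash
python3 -c "
from h import *
delta(.5616,-.019,.1212,None)"
```

```text
t 11.87 tcp [ 0.5632 -0.018   0.121 ] rpy [3.1369e+00 2.4000e-03 1.9265e+00] turn 0 then dxyz [-0.0004 -0.0018 -0.0002] F [ 1.6 -1.2  5. ] Tz [-0.2  -0.36  0.54] w 0.0122 ff 30.8
```

Call:
{"fn": "nudge_tcp", "kwargs": {
  "deltas": [
    {"aperture": 0.03},
    {"aperture": 0.03},
    {"aperture": 0.03, "xyz": [0, 0, -0.03]},
    {"aperture": 0.03, "xyz": [0, 0, -0.03]},
    {"aperture": 0.03, "xyz": [0, 0, -0.03], "rz": -0.12},
    {"aperture": 0.03, "rz": -0.12},
    {"aperture": 0.03, "rz": -0.12},
    {"aperture": 0.03, "rz": -0.12},
    {"aperture": 0.03, "rz": -0.12},
    {"aperture": 0.03, "rz": -0.12},
    {"aperture": 0.03, "rz": -0.12},
    {"aperture": 0.03, "rz": -0.12},
    {"aperture": 0.03, "rz": -0.12},
    {"aperture": 0.03, "rz": -0.06},
    {"aperture": 0.06, "xyz": [0.0018, -0.0313, 0]},
    {"aperture": 0.06, "xyz": [0.0018, -0.0313, 0]},
    {"aperture": 0.06, "xyz": [0.0018, -0.0313, 0]},
    {"aperture": 0.06},
    {"aperture": 0.06},
    {"aperture": 0.06}
  ]
}}

```text
time: 13.53
tool_pos: [0.5483, -0.1106, 0.2081]
ee_rot: [3.14, -0.002, 3.064]
wrist_force: [0.0, 0.3, -0.7]
width: 0.06
finger_force: 0.0
```

```bash
python3 bar.py w9 .5505 -.112 .142
```

```text
seed 279.1 228.7 tool axis px at z [281.3 225.9]
183 [(263, 72, 83), (264, 76, 89), (265, 83, 93), (291, 94, 84), (292, 90, 78), (293, 84, 73)]
191 [(257, 84, 96), (262, 94, 84), (263, 92, 80), (269, 88, 98), (270, 86, 133), (271, 98, 165), (272, 133, 185), (273, 165, 200), (274, 185, 206), (279, 211, 198), (280, 210, 164), (281, 198, 124), (282, 164, 106), (283, 124, 99), (284, 106, 91), (285, 99, 85), (294, 82, 96), (300, 94, 77), (301, 88, 63)]
199 [(258, 93, 81), (270, 85, 95), (271, 86, 104), (272, 95, 109), (283, 111, 99), (284, 107, 90), (285, 99, 86), (298, 79, 94), (299, 85, 97)]
207 [(265, 87, 77), (266, 85, 69), (269, 70, 83), (270, 75, 95), (271, 83, 103), (272, 95, 108), (283, 109, 99), (284, 106, 90), (285, 99, 81), (286, 90, 73), (287, 81, 66), (290, 66, 85), (291, 75, 89)]
215 [(262, 89, 99), (263, 91, 108), (264, 99, 111), (269, 112, 98), (272, 98, 108), (283, 110, 99), (286, 98, 113), (292, 113, 94), (293, 105, 88)]
223 [(257, 82,
[... 743 characters left out ...]
270, 156, 114), (271, 135, 107), (284, 108, 141), (285, 117, 160), (286, 141, 164)]
271 []
col 279 [(174, 58, 69), (175, 58, 72), (176, 59, 74), (177, 63, 81), (178, 69, 91), (179, 72, 98), (180, 74, 97), (181, 81, 92), (183, 98, 85), (185, 92, 119), (186, 86, 152), (187, 85, 180), (188, 93, 199), (189, 119, 210), (190, 152, 200), (191, 180, 162), (192, 199, 126), (193, 210, 114), (194, 200, 114), (195, 162, 114), (196, 126, 114), (264, 114, 140), (265, 114, 159), (266, 111, 163), (267, 116, 160), (268, 140, 159)]
t 13.58 tcp [ 0.5485 -0.1102  0.2083] rpy [ 3.1406e+00 -1.2000e-03  3.0647e+00] turn 0 then dxyz [-0.0022 -0.0016  0.0663] F [-0.5  0.4 -0.3] Tz [ 0.03 -0.07  0.01] w 0.0597 ff 0.0
```

View pics/w9.png

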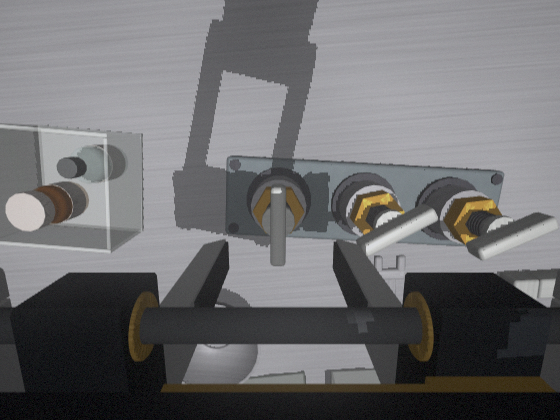

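Bars A and B are parked and turned. Bar C is at (277.7,226) against the tool axis at (281.3,226), so dy = −3 mm.

Call:
{"fn": "nudge_tcp", "kwargs": {
  "deltas": [
    {"aperture": 0.03, "xyz": [0, -0.003, 0.01]},
    {"aperture": 0.03, "xyz": [0, 0, 0.03]},
    {"aperture": 0.03, "xyz": [0, 0, 0.03]},
    {"aperture": 0.03, "xyz": [0, 0, 0.016]},
    {"aperture": 0.03},
    {"aperture": 0.0},
    {"aperture": 0},
    {"aperture": 0},
    {"aperture": 0},
    {"aperture": 0}
  ]
}}

```text
time: 14.42
tool_pos: [0.5497, -0.114, 0.1249]
ee_rot: [-3.142, 0.004, 3.064]
wrist_force: [-0.2, 0.2, 3.7]
width: 0.0114
finger_force: 30.0
```

```bash
python3 -c "
from h import *
delta(.5505,-.112,.1212,None)"
```

```text
t 14.42 tcp [ 0.5497 -0.114   0.1249] rpy [-3.1416  0.0039  3.0641] turn 0 then dxyz [-0.0006  0.002   0.0037] F [-0.2  0.2  3.7] Tz [ 0.32 -0.05 -0.03] w 0.0114 ff 30.0
```

Call:
{"fn": "nudge_tcp", "kwargs": {
  "deltas": [
    {"aperture": 0, "rz": 0.06},
    {"aperture": 0, "rz": 0.06},
    {"aperture": 0}
  ]
}}

```text
time: 14.67
tool_pos: [0.55, -0.1133, 0.1249]
ee_rot: [3.14, 0.004, 2.944]
wrist_force: [1.4, 3.9, 4.7]
width: 0.0119
finger_force: 30.1
```

```bash
python3 -c "
from h import *
delta(.5505,-.112,.1212,None);print(robot.get_obs()['joint_torque'].round(2))"
```

```text
t 14.67 tcp [ 0.55   -0.1133  0.1249] rpy [3.1398 0.0042 2.9443] turn 0 then dxyz [-0.0003  0.0014  0.0037] F [1.4 3.9 4.7] Tz [ 0.61 -0.22  0.36] w 0.0119 ff 30.1
[ -2.34 -32.93 -27.12  -1.17   0.14   0.78]
```

Call:
{"fn": "nudge_tcp", "kwargs": {
  "deltas": [
    {"aperture": 0, "rz": 0.04},
    {"aperture": 0, "rz": 0.04},
    {"aperture": 0}
  ]
}}

```text
time: 14.92
tool_pos: [0.5498, -0.1132, 0.1249]
ee_rot: [3.14, 0.004, 2.866]
wrist_force: [0.2, 4.5, 4.6]
width: 0.0124
finger_force: 31.3
```

```bash
python3 -c "
from h import *
delta(.5505,-.112,.1212,None);print(robot.get_obs()['joint_torque'].round(2))"
```

```text
t 14.92 tcp [ 0.5498 -0.1132  0.1249] rpy [3.1397 0.0036 2.8664] turn 0 then dxyz [-0.0004  0.0014  0.0037] F [0.2 4.5 4.6] Tz [ 0.67 -0.07  0.58] w 0.0124 ff 31.3
[ -2.6  -32.52 -26.98  -1.19  -0.05   0.84]
```

Screw C binds: torque is 0.36→0.58 N m within 0.2 rad, against about 0.03 for the free ones. I'll turn it back to relieve it and lift straight up.

Call:
{"fn": "nudge_tcp", "kwargs": {
  "deltas": [
    {"aperture": 0, "rz": -0.06},
    {"aperture": 0, "rz": -0.06},
    {"aperture": 0, "rz": -0.06},
    {"aperture": 0},
    {"aperture": 0, "xyz": [0, 0, -0.003]},
    {"aperture": 0, "xyz": [0, 0, -0.006]},
    {"aperture": 0}
  ]
}}

```text
time: 15.5
tool_pos: [0.5484, -0.114, 0.1315]
ee_rot: [3.141, -0.001, 3.044]
wrist_force: [2.4, 1.7, -3.5]
width: 0.0115
finger_force: 29.9
```

```bash
python3 -c "
from h import *
delta(.5505,-.112,.1212,None)"
```

```text
t 15.5 tcp [ 0.5484 -0.114   0.1315] rpy [ 3.1412e+00 -5.0000e-04  3.0440e+00] turn 0 then dxyz [-0.0019  0.0022  0.0103] F [ 2.4  1.7 -3.5] Tz [ 0.33 -0.52  0.03] w 0.0115 ff 29.9
```

Call:
{"fn": "nudge_tcp", "kwargs": {
  "deltas": [
    {"aperture": 0, "xyz": [0, 0, -0.012]},
    {"aperture": 0, "xyz": [0, 0, -0.012]},
    {"aperture": 0, "xyz": [0, 0, -0.015]},
    {"aperture": 0, "xyz": [0, 0, -0.015]},
    {"aperture": 0, "xyz": [0, 0, -0.015]},
    {"aperture": 0, "xyz": [0, 0, -0.02]},
    {"aperture": 0, "xyz": [0, 0, -0.02]},
    {"aperture": 0, "xyz": [0, 0, -0.02]},
    {"aperture": 0, "xyz": [0, 0, -0.01]},
    {"aperture": 0}
  ]
}}

```text
time: 16.33
tool_pos: [0.5491, -0.1147, 0.2752]
ee_rot: [-3.14, 0.006, 3.043]
wrist_force: [0.5, -0.5, -4.1]
width: 0.0117
finger_force: 30.0
```

```bash
python3 -c "
from h import *
delta(.485,.335,.27,None)
S=cam(robot.snapshot('scene'))
s=robot.snapshot('scene');T=robot.snapshot('top')
cv2.imwrite('pics/s10.png',s['color']);cv2.imwrite('pics/t10.png',T['color'])
s=robot.snapshot('wrist');cv2.imwrite('pics/w10.png',s['color'])"
```

```text
t 16.33 tcp [ 0.5491 -0.1147  0.2752] rpy [-3.1395  0.0057  3.0433] turn 0 then dxyz [0.1079 0.4413 0.0052] F [ 0.5 -0.5 -4.1] Tz [ 0.03 -0.07  0.01] w 0.0117 ff 30.0
```

The screw came out and its weight is in the grip (4.1 N), with the tip at about 0.185. I'll carry it over to the bin.

Call:
{"fn": "nudge_tcp", "kwargs": {
  "deltas": [
    {"aperture": 0, "rz": 0.095},
    {"aperture": 0, "xyz": [0.006, 0.0129, 0], "rz": 0.095},
    {"aperture": 0, "xyz": [0.012, 0.0258, 0]},
    {"aperture": 0, "xyz": [0.012, 0.0258, 0]},
    {"aperture": 0, "xyz": [0.012, 0.0258, 0]},
    {"aperture": 0, "xyz": [0.012, 0.0258, 0]},
    {"aperture": 0, "xyz": [0.012, 0.0258, 0]},
    {"aperture": 0, "xyz": [0.012, 0.0258, 0]},
    {"aperture": 0, "xyz": [0.012, 0.0258, 0]},
    {"aperture": 0, "xyz": [0.012, 0.0258, 0]},
    {"aperture": 0, "xyz": [0.012, 0.0258, 0]},
    {"aperture": 0, "xyz": [0.012, 0.0258, 0]},
    {"aperture": 0, "xyz": [0.012, 0.0258, 0]},
    {"aperture": 0, "xyz": [0.012, 0.0258, 0]},
    {"aperture": 0, "xyz": [0.012, 0.0258, 0]},
    {"aperture": 0, "xyz": [0.012, 0.0258, 0]},
    {"aperture": 0, "xyz": [0.012, 0.0258, 0]},
    {"aperture": 0, "xyz": [0.006, 0.0129, 0]},
    {"aperture": 0},
    {"aperture": 0}
  ]
}}

```text
time: 18.2
tool_pos: [0.4798, 0.3357, 0.2693]
ee_rot: [-3.138, -0.001, 2.855]
wrist_force: [-0.5, -0.8, -4.0]
width: 0.0121
finger_force: 30.0
```

```bash
python3 - <<'E'
from h import *
delta(.482,.336,.27,None)
s=robot.snapshot('wrist');cv2.imwrite('pics/w11.png',s['color']);c=cam(s)
print(proj(c,[[.552,.372,.08],[.521,.267,.08],[.419,.294,.08],[.449,.399,.08]]).round(0).tolist())
a=s['color'];t=robot.snapshot('scene');
p=proj(cam(t),[.485,.336,.12])[0].astype(int);b=cv2.resize(t['color'][p[1]-80:p[1]+80,p[0]-60:p[0]+60],None,fx=2,fy=2)
W=np.zeros((420,800,3),np.uint8);W[:,:560]=a;W[:320,560:]=b;cv2.imwrite('pics/c12.png',W)
E
```

```text
t 18.2 tcp [0.4798 0.3357 0.2693] rpy [-3.1384e+00 -1.3000e-03  2.8548e+00] turn 0 then dxyz [-0.0021  0.0009 -0.0007] F [-0.5 -0.8 -4. ] Tz [-0.06 -0.06  0.02] w 0.0121 ff 30.0
[[329.0, 247.0], [235.0, 247.0], [229.0, 155.0], [329.0, 154.0]]
```

View pics/c12.png

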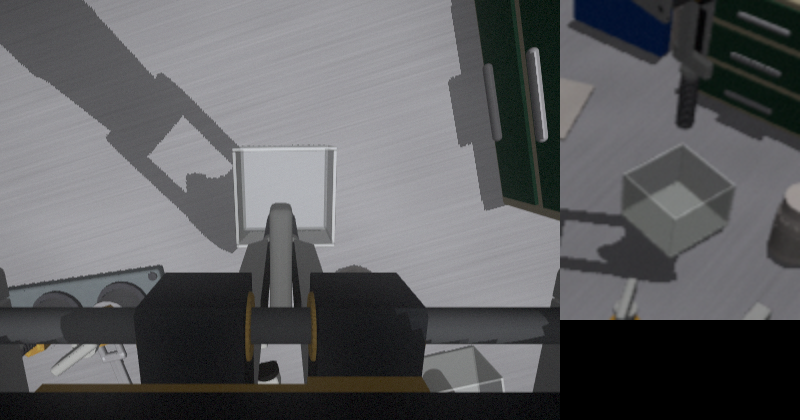

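The bin rim spans cols 235–336 and rows 148–246, with its centre at (285.5,197). The tool axis lands at about (281.5,196), so I'll shift dy +4.5 mm and lower.

Call:
{"fn": "nudge_tcp", "kwargs": {
  "deltas": [
    {"aperture": 0, "xyz": [0, 0.0045, 0.01]},
    {"aperture": 0, "xyz": [0, 0, 0.02]},
    {"aperture": 0, "xyz": [0, 0, 0.025]},
    {"aperture": 0, "xyz": [0, 0, 0.025]},
    {"aperture": 0, "xyz": [0, 0, 0.025]},
    {"aperture": 0, "xyz": [0, 0, 0.025]},
    {"aperture": 0, "xyz": [0, 0, 0.02]},
    {"aperture": 0, "xyz": [0, 0, 0.01]},
    {"aperture": 0, "xyz": [0, 0, 0.006]},
    {"aperture": 0},
    {"aperture": 0}
  ]
}}

```text
time: 19.22
tool_pos: [0.4822, 0.3404, 0.1059]
ee_rot: [3.14, 0.001, 2.853]
wrist_force: [0.1, -0.5, -3.9]
width: 0.0118
finger_force: 30.0
```

Call:
{"fn": "nudge_tcp", "kwargs": {
  "deltas": [
    {"aperture": 0, "xyz": [0, 0, 0.002]},
    {"aperture": 0, "xyz": [0, 0, 0.002]},
    {"aperture": 0}
  ]
}}

```text
time: 19.47
tool_pos: [0.4819, 0.3406, 0.1017]
ee_rot: [3.14, 0.001, 2.854]
wrist_force: [-0.5, 0.3, -4.1]
width: 0.0117
finger_force: 30.0
```

Call:
{"fn": "nudge_tcp", "kwargs": {
  "deltas": [
    {"aperture": 0, "xyz": [0, 0, 0.002]},
    {"aperture": 0, "xyz": [0, 0, 0.001]},
    {"aperture": 0}
  ]
}}

```text
time: 19.72
tool_pos: [0.4813, 0.3403, 0.0977]
ee_rot: [-3.141, -0.0, 2.854]
wrist_force: [0.6, -0.2, -4.0]
width: 0.0117
finger_force: 30.0
```

Call:
{"fn": "nudge_tcp", "kwargs": {
  "deltas": [
    {"aperture": 0, "xyz": [0, 0, 0.001]},
    {"aperture": 0, "xyz": [0, 0, 0.001]},
    {"aperture": 0}
  ]
}}

```text
time: 19.97
tool_pos: [0.4813, 0.3403, 0.0956]
ee_rot: [-3.141, -0.0, 2.854]
wrist_force: [-0.7, 0.9, -4.8]
width: 0.0117
finger_force: 30.0
```

Call:
{"fn": "nudge_tcp", "kwargs": {
  "deltas": [
    {"aperture": 0, "xyz": [0, 0, 0.001]},
    {"aperture": 0}
  ]
}}

```text
time: 20.13
tool_pos: [0.4816, 0.3404, 0.0952]
ee_rot: [3.141, 0.0, 2.854]
wrist_force: [-0.3, -0.5, -2.8]
width: 0.0119
finger_force: 30.0
```

Call:
{"fn": "nudge_tcp", "kwargs": {
  "deltas": [
    {"aperture": 0, "xyz": [0, 0, 0.0007]},
    {"aperture": 0}
  ]
}}

```text
time: 20.3
tool_pos: [0.4818, 0.3405, 0.0951]
ee_rot: [3.141, 0.001, 2.854]
wrist_force: [0.0, -0.1, -1.1]
width: 0.0121
finger_force: 30.0
```

Call:
{"fn": "nudge_tcp", "kwargs": {
  "deltas": [
    {"aperture": 0.03},
    {"aperture": 0.03},
    {"aperture": 0.03}
  ]
}}

```text
time: 20.55
tool_pos: [0.482, 0.3406, 0.0949]
ee_rot: [3.14, 0.001, 2.854]
wrist_force: [0.0, -0.6, -0.3]
width: 0.0276
finger_force: 0.0
```

Call:
{"fn": "nudge_tcp", "kwargs": {
  "deltas": [
    {"aperture": 0.03, "xyz": [0, 0, -0.01]},
    {"aperture": 0.03, "xyz": [0, 0, -0.02]},
    {"aperture": 0.03, "xyz": [0, 0, -0.03]},
    {"aperture": 0.03, "xyz": [0, 0, -0.03]},
    {"aperture": 0.03, "xyz": [0, 0, -0.03]},
    {"aperture": 0.03},
    {"aperture": 0.03}
  ]
}}

```text
time: 21.13
tool_pos: [0.4828, 0.3411, 0.2179]
ee_rot: [3.137, 0.005, 2.854]
wrist_force: [-0.8, 0.4, -0.5]
width: 0.0301
finger_force: 0.0
```

```bash
python3 - <<'E'
from h import *
s=robot.snapshot('wrist');t=robot.snapshot('scene');T=robot.snapshot('top')
cv2.imwrite('pics/w13.png',s['color']);cv2.imwrite('pics/s13.png',t['color'])
a=cv2.resize(s['color'],(400,300));p=proj(cam(t),[.485,.336,.05])[0].astype(int)
b=cv2.resize(t['color'][p[1]-60:p[1]+60,p[0]-75:p[0]+85],(400,300))
q=proj(cam(t),[.565,-.02,.1])[0].astype(int);c=cv2.resize(t['color'][q[1]-75:q[1]+75,q[0]-100:q[0]+100],(400,300))
d=cv2.resize(T['color'],(400,300))
cv2.imwrite('pics/c14.png',np.vstack([np.hstack([a,b]),np.hstack([c,d])]))
E
```

```text
(no output)
```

View pics/c14.png

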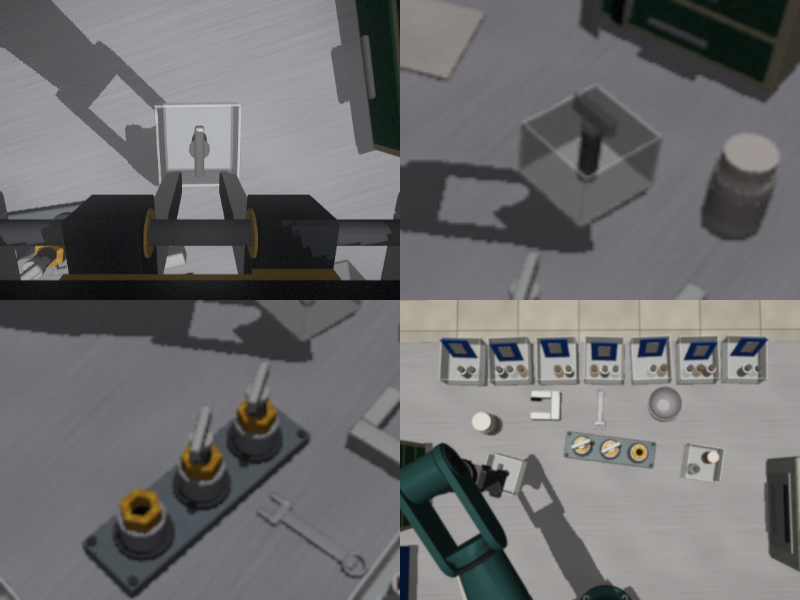

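The rejected screw stands upright in the middle of the clear bin. The two free screws are turned in their nuts, the third nut is empty, and the bystanders look undisturbed. The gripper is clear, so I'm handing in.

Call:
{"fn": "nudge_tcp", "kwargs": {
  "deltas": [
    {"aperture": 0.03, "xyz": [0, 0, -0.02]},
    {"aperture": 0.03},
    {"aperture": 0.03}
  ]
}}

```text
time: 21.53
tool_pos: [0.4816, 0.3404, 0.2336]
ee_rot: [-3.142, -0.0, 2.854]
wrist_force: [0.4, 0.3, -0.3]
width: 0.0302
finger_force: 0.0
```

```bash
python3 -c "
from bench import robot
print(robot.close_job())"
```

```text
the job is handed in; nothing more can be done
None
```

I ran the two free screws down to their stops, lifted the binding one (at the right-hand, −y end of the rack) out into the empty clear bin, where it stands upright, and handed the job in at 21.5 s; no verdict was returned.

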